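# Raise the blood-draw arm rest by two holes

## Task

Set the blood-draw arm rest from its lowest to its highest position for the next patient: press the red spring button flush and slide the sleeve up until the button snaps out through the next hole, then do it once more so that the button ends up snapped out through the lowest hole in the sleeve. Do not drag the sleeve hard against the button once it has snapped out, and when the arm rest is latched at the top let go and press down firmly on the blue cushion from above to prove that it holds. Leave the specimen cups and the dropper bottle standing where they are.

Things in the scene. Friction and masses are not known exactly. Their poses are not given: they have to be found in the camera images.
- stand: grey steel base plate 150 x 130 x 8 mm bolted to the table; on its centre a fixed upright square steel post 25 x 25 mm, up to 205 mm above the table. Origin: centre of the plate's underside, on the table; z up the post. The button is on the post's +y face, which looks away from the robot. The stand's +x and -x sides (right and left as seen from the robot) are free to reach in.
- snap_button (a joint): red spring button with a round nose, 12 mm across, in the post's +y face, axis always 82 mm above the table. 0 m: out, 5 mm proud of the sleeve's face, sleeve locked. 0.005: flush with the sleeve's face; its nose then rides in under the wall when the sleeve is slid. About 0.007: inside, behind the wall. 0.009: end stop. Spring: 3 N when out, 5 N when flush.
- button_tip (a point): tip of the button's nose; when out, 20.5 mm from the post's axis in the stand's +y direction and 82 mm above the table. Axes as the stand's.
- sleeve_grip (a point): on the sleeve's axis, 70 mm above its lower end, level with the top hole; x, y, z as the stand's. The sleeve: loose white square steel tube, 31 x 31 mm outside, wall 2 mm, 222 mm long, over the post with 1 mm play each side. With its cushion it weighs about 0.65 kg; unlatched, it slides down the post unless held. Sliding it up, button pressed, takes 10 to 18 N.
- top_hole (a point): centre, on the outer face, of the top one of three round 15 mm holes in the sleeve's +y face, one above the other and 28 mm apart; the button sticks out through it at the start. A latched sleeve has 3 to 4 mm of play up and down and hangs at the bottom of it, hole centre 2 mm below the button's axis.
- mid_hole (a point): centre of the middle hole, on the outer face, 28 mm below the top hole.
- low_hole (a point): centre of the lowest hole, on the outer face, 56 mm below the top hole and 14 mm above the sleeve's lower end. The button must end out through this one.
- cushion: blue padded arm trough fixed on the sleeve: 96 mm along x, 240 mm along y, 24 mm thick, with a raised roll (34 mm high) along each long edge. Origin: centre of its underside. Below it a steel pan, 80 x 190 x 4 mm, underside 150 mm above the button at the start. It is in the way above: a gripper reaches the button from the stand's +x or -x side, leaning 40 to 45 degrees, pads along y.
- cushion_top (a point): centre of the cushion's upper surface, in the 52 mm wide trough between the rolls: where to press, straight down.
- cup_red_center (a point): bystander: clear specimen cup with a red lid, 65 mm across, 70 mm high; point half-way up.
- cup_yellow_center (a point): bystander: clear specimen cup with a yellow lid, 65 mm across, 70 mm high; point half-way up.
- dropper_center (a point): bystander: white dropper bottle, 38 mm across, 82 mm high; point 40 mm up, near its middle.
Mind the look-alikes: they are no part of the job. There is more than one size of the stand; the one meant has the size given above.

How it is judged (in metres and radians):
On the way, in this order (a step that is already met when the one before it is completed fails the run):
1. the button has snapped out through the middle hole (z of mid_hole in the frame of stand between 0.077 and 0.086 m and value of joint snap_button below 0.0015 m), for 0.1 s.
2. the button has snapped out through the lowest hole (z of low_hole in the frame of stand between 0.077 and 0.086 m and value of joint snap_button below 0.0015 m), for 0.2 s.
3. the cushion is pressed with the fingers, with at least 4 N (contact force between the fingers and cushion above 4 N), for 0.1 s.
At the end, for the whole second after the job is handed in: The button sticks out fully (within 1.5 mm) through the lowest hole of the sleeve, whose centre is 77 to 86 mm above the table, and the arm rest is at rest (all of step 2 and linear speed of cushion below 0.02 m/s); the robot touches nothing.
It fails at once if the sleeve is dragged against the button with more than 30 N (not counting the press on the cushion) (contact force between snap_button and anything else above 30 N and contact force between anything else and cushion below 1 N).
It fails at once if a specimen cup or the dropper bottle is moved by more than 25 mm or tipped (distance of any of cup_red_center, cup_yellow_center, dropper_center from where it was at the start of the episode above 0.025 m or angle between any of cup_red_center, cup_yellow_center, dropper_center's own z axis and vertical above 0.4 rad).
It also fails if it takes over 64 s, if anything falls off the work surface, if the arm or the gripper's body presses on something with over 40 N, if the wrist force passes 120 N, or if a joint passes its speed limit or range.

## Robot

A 6-joint arm with a two-finger parallel gripper is mounted at the origin on the work surface. World frame = base frame: x ahead of the robot, y to its left, z up, the work surface at z = 0. Lengths are in mm, angles in degrees, forces in N, time in s.
With the tool pointing down it reaches from about 300 to 850 mm from the base axis. Payload 4.2 kg.
Tool frame: the origin (TCP) lies midway between the tips of the shut fingers; the grasp point (between the pads) lies 19 mm behind it (env.grip_depth is the distance from the TCP to the grasp point, in mm); z points along the fingers, y is the line along which they close (so a half turn about z gives the same grasp; the last joint's range is limited). The gripper opens to 91 mm and grips with 3 to 60 N. Pads are 32 mm wide; open, the fingers measure 118 mm over their backs; the gripper's body (76 mm by 178 mm) begins 60 mm behind the grasp point.
Start: joints at [-68.984, 18.312, 89.639, -0, 72.044, -1.146], TCP at [216.91, -532.535, 213.976] pointing down, gripper open.
Joint ranges: [-177.97, 177.97], [-48.28, 115.42], [12.27, 149.76], [-77.06, 257.06], [2.81, 150.46], [-146.56, 146.56]. Speed limits (degrees/s): [147.25, 147.25, 180, 180, 180, 180].

## Interface

Orientations are given as [roll, pitch, yaw] about the fixed x, y, z axes, in that order (R = Rz(yaw) Ry(pitch) Rx(roll)).
In Python, from workcell import env, eyes gives the robot as it stands.
- The arm moves only by the tool send_rows, never from a script. Its argument "motion" is a list of rows, each a list of 7 numbers: the shift along the world's x, y, z normalised to -1 to 1, where 1 is 0.5 m, then the turn, a rotation vector about the world's x, y, z normalised to -1 to 1, where 1 is 60 degrees, then the opening, from -1 (shut) to 1 (fully open). A call has 1 to 20 rows; each row is the pose to reach, as a shift and turn from the pose commanded when the call began; what a row does not reach only later rows make up. A row lasts 1/8 s, in which the tool goes at most 62.5 mm and 10.7 degrees, less where a joint would pass 70% of its speed; a pose out of reach is approached as far as the arm can. A call with a number of a shift or a turn outside -1 to 1 is refused whole. A call with a gripper value outside its range is refused whole. The fingers move at their own pace and stop on an object; "squeeze" is the grip in N (left out, the last holds). Time passes only in rows, so rows that repeat a pose let the fingers close. It gives the time, the measured TCP pose, the force, the opening and the grip force at its end, in the units of the state.
- env.state(): the state, without advancing time (a new reading comes with each control period).
- eyes.grab_frame(name): name is "side" or "top"; returns a dict with "pixels" (420x560x3 uint8, red, green, blue), "depth" (420x560 float32, mm along the optical axis (not along the pixel's ray), 0 where there is no reading), "fx", "fy", "cx", "cy" (pixels), "distortion" ([k1, k2, p1, p2, k3] as OpenCV has them; the pictures are not rectified), "R" (3x3) and "t" (3): a world point X has camera coordinates R X + t. Camera axes: x right, y down, z forward; pixel columns grow to the right and rows downward; lengths in mm; the calibration is good to about 2 mm. A picture is of the moment at which its call begins.
- env.job_done(): hands the job in; it is judged then, once.
The state is a dict: "time_s": time; "qpos": joint angles; "qvel": joint speeds; "effort": joint torques, N m; "ee_pos": TCP position; "ee_rot": TCP orientation; "force": force on the tool from outside, world axes, zero at the start; "torque": the same for the moment, N m; "gripper_width": finger opening in mm; "gripper_force": force on a finger pad.
Only numpy, scipy, OpenCV 4.12 (cv2) and the standard library are available. Lean on these libraries where they do the work, as an engineer would, in place of code of your own. Each camera call takes 0.05 s, during which the arm holds its last target. There are 200 camera calls.

## Working session

There is one attempt and no reset: what is moved stays moved. The work goes in short steps, Python scripts to look and compute and a tool call to move; the robot and the scene stay as the last step left them, time stands still between calls to the robot, and variables do not carry over. Pictures are saved under pics/ and viewed, at most 10 in all, crops included, and the job is handed in when it is done.

Besides the shell and the picture viewer there is one more tool, called after "Request:" as name([rows], argument=value, ...), one row to a line, values as JSON. send_rows: Moves the arm, as the interface text tells. Its arguments: {"type":"object","properties":{"motion":{"type":"array"},"squeeze":{"type":"number"}},"required":["motion"]}

```bash
mkdir -p pics; ls
cat > h.py <<'E'
import numpy as np, cv2
from workcell import env, eyes
def grab(n,name=None):
    f=eyes.grab_frame(n)
    if name: cv2.imwrite(f'pics/{name}.png',f['pixels'][:,:,::-1])
    np.savez(f'/tmp/{n}.npz',**{k:np.array(v) for k,v in f.items()})
    return f
def load(n): return dict(np.load(f'/tmp/{n}.npz'))
def K(f): return np.array([[f['fx'],0,f['cx']],[0,f['fy'],f['cy']],[0,0,1.]],float)
def ray(f,u,v):
    p=cv2.undistortPoints(np.array([[[u,v]]],float),K(f),np.array(f['distortion'],float))[0,0]
    return np.array([p[0],p[1],1.])
def world(f,u,v,d=None):
    d=f['depth'][int(round(v)),int(round(u))] if d is None else d
    return np.array(f['R']).T@(ray(f,u,v)*float(d)-np.array(f['t']))
def onz(f,u,v,z):
    R=np.array(f['R']);c=-R.T@np.array(f['t']);d=R.T@ray(f,u,v)
    return c+d*(z-c[2])/d[2]
def proj(f,X):
    return cv2.projectPoints(np.array(X,float).reshape(-1,1,3),cv2.Rodrigues(np.array(f['R'],float))[0],np.array(f['t'],float),K(f),np.array(f['distortion'],float))[0].reshape(-1,2)
E
python3 - <<'E'
from h import *
a=grab('side','side0');b=grab('top','top0')
for f in(a,b): print(-np.array(f['R']).T@f['t'], np.array(f['R'])[2],f['fx'])
print(env.state())
E
```

```text
pics
[344.7601934  600.26249735 777.52452929] [ 0.2375878  -0.66806391 -0.70515434] 421.62959193230324
[365.89644047  39.72256127 990.78597257] [ 0.20179262  0.00404172 -0.97941993] 476.0622385451643
{'time_s': 0.1, 'qpos': array([-6.89824393e+01,  1.83467448e+01,  8.96977577e+01,  2.75694895e-03,
        7.20433438e+01, -1.14370383e+00]), 'qvel': array([-0.02620655, -0.08345079, -0.15822992,  0.0554869 , -0.07328603,
       -0.00938391]), 'effort': array([-2.08157430e-04, -4.13331664e+01, -2.32508862e+01,  7.27956416e-02,
        4.21288563e-02, -5.05333401e-05]), 'ee_pos': array([ 216.77770818, -532.10114731,  213.2279491 ]), 'ee_rot': array([-1.79912223e+02, -4.37424894e-03,  2.21604092e+01]), 'force': array([0.70188287, 1.35262343, 0.16632905]), 'torque': array([ 0.0091986 , -0.00719749, -0.01464304]), 'gripper_force': 0.0, 'gripper_width': 90.99713312575207}
```

```bash
ls pics
```

```text
side0.png
top0.png
```

View pics/side0.png

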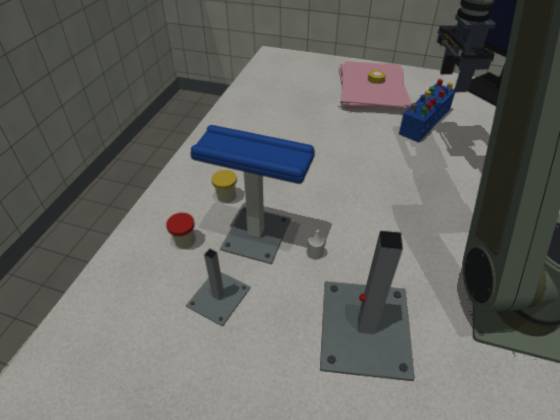

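View pics/top0.png

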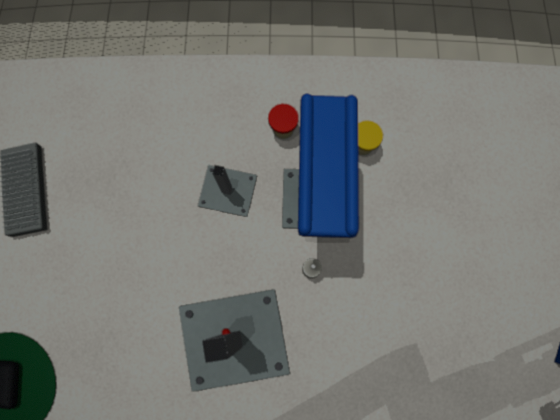

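Side picture: the cushioned stand has its plate at (256,233), sleeve at (255,205) and cushion at (253,153). The red cup is at (181,230), the yellow cup at (225,185) and the dropper at (316,243). Things it could be taken for: the big stand with a bare post and red button at (365,320), and the small bare stand at (217,290). I choose the one with the white sleeve and blue cushion, and will check its size.

Run:
```python
from h import *
f=load('top')
def pts(f,mask):
    v,u=np.nonzero(mask&(f['depth']>0)); 
    p=cv2.undistortPoints(np.stack([u,v],1).astype(float)[:,None],K(f),f['distortion'])[:,0]
    d=f['depth'][v,u][:,None]
    return (np.c_[p,np.ones(len(p))]*d-f['t'])@f['R']
for n in('top','side'):
    f=load(n);h=cv2.cvtColor(f['pixels'],cv2.COLOR_RGB2HSV)
    m=(h[...,0]>105)&(h[...,0]<130)&(h[...,1]>150)&(h[...,2]>60)
    P=pts(f,m);
    P=P[(P[:,2]>150)&(P[:,0]>350)&(P[:,2]<400)]; print(n,len(P),np.percentile(P[:,2],[1,10,50,90,99]))
    Q=P[P[:,2]>np.percentile(P[:,2],50)-15]; r=cv2.minAreaRect(Q[:,:2].astype(np.float32)); print('cushion',r)
f=load('top')
# plate gray visible corners & others at table height from both
s=load('side')
big=cv2.resize(s['pixels'][110:280,150:350],None,fx=4,fy=4,interpolation=cv2.INTER_CUBIC)[:600]
big=cv2.resize(s['pixels'][130:275,150:350],None,fx=4,fy=4,interpolation=cv2.INTER_CUBIC);cv2.imwrite('pics/crop1.png',big[:,:,::-1])
for nm,(u,v),z in[('red',(284,118),70),('yel',(369,135),70),('drop',(313,267),82)]: print(nm,onz(f,u,v,z),world(f,u,v))
for nm,(u,v),z in[('red',(181,224),70),('yel',(224,180),70),('drop',(318,233),82)]: print(nm,onz(s,u,v,z),world(s,u,v))
```

```text
top 8027 [255.37373881 257.63184228 260.64277938 268.8626473  270.95222737]
cushion ((604.3702392578125, -29.650985717773438), (93.02452850341797, 235.8764190673828), 89.20108032226562)
side 4092 [247.11397552 254.72000916 260.76847829 269.08494764 271.04705772]
cushion ((605.0834350585938, -24.200603485107422), (91.01004791259766, 234.91012573242188), 89.48777770996094)
red [761.97772143  43.05980946  70.        ] [762.25595914  43.0621538   69.35316968]
yel [ 727.48465606 -132.79069337   70.        ] [ 727.82625177 -132.95366823   69.13012503]
drop [453.39045177 -16.35971299  82.        ] [453.36218406 -16.34159383  82.29361206]
red [759.96796751  50.61882132  70.        ] [759.38029993  51.3967638   71.00140039]
yel [ 725.66002538 -119.88875725   70.        ] [ 726.41419971 -121.31464286   68.59911505]
drop [453.09308726  -8.43910948  82.        ] [454.07246284 -13.94203171  75.71216151]
```

View pics/crop1.png

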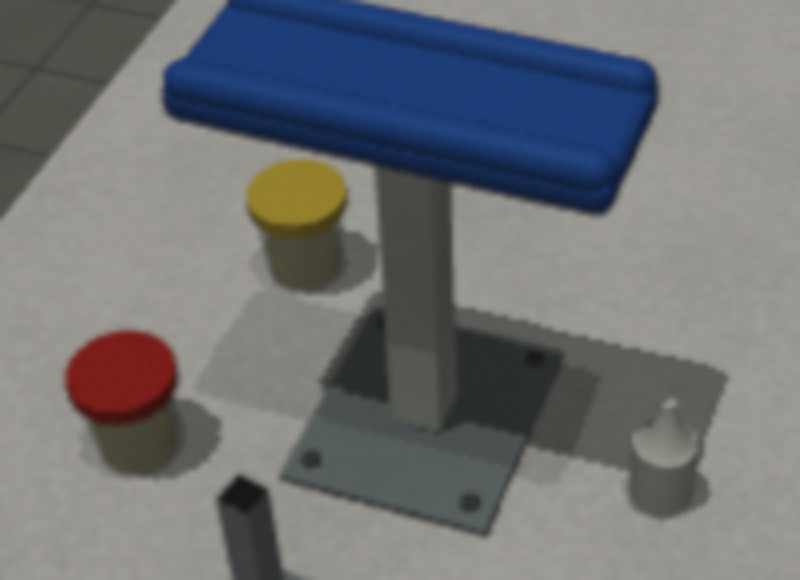

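The crop shows the plate's near corners at (281,478), (487,533) and (562,352), and the sleeve base at about (425,425). No button is visible, because its face looks to the left in the view, toward world +x.

Run:
```python
from h import *
s=load('side');f=load('top')
for u,v in[(281,478),(487,533),(562,352),(375,293)]: print('side',onz(s,150+u/4,130+v/4,8).round(1))
for u,v in[(285,169),(282,228)]: print('top',onz(f,u,v,8).round(1))
for z in(60,72,120,160,200): 
  # sleeve visible pixels: scan row
  pass
for nm,q in[('bigplate',[(325,283),(407,290),(411,373),(321,369)])]: print(nm,[onz(s,*p,8).round(0)[:2] for p in q])
print('bigtop',[onz(f,*p,8).round(0)[:2] for p in[(180,306),(275,290),(289,374),(193,390)]])
print([onz(s,*p,8).round(0)[:2] for p in[(188,301),(222,274),(249,289),(218,320)]],[onz(f,*p,8).round(0)[:2] for p in[(208,165),(257,176),(246,215),(199,206)]])
# sleeve face points (side) depth
for (u,v) in[(250,190),(252,205),(254,225),(262,195),(263,215),(262,225)]: print((u,v),world(s,u,v).round(1))
```

```text
side [670.1  47.2   8. ]
side [542.2  48.    8. ]
side [ 542.5 -100.8    8. ]
side [ 673.6 -114.2    8. ]
top [670.6  39.6   8. ]
top [541.5  44.3   8. ]
bigplate [array([414.,  63.]), array([242.,  27.]), array([214., 211.]), array([376., 254.])]
bigtop [array([376., 251.]), array([412.,  57.]), array([245.,  26.]), array([209., 218.])]
[array([679., 198.]), array([638., 111.]), array([567., 129.]), array([600., 219.])] [array([678., 206.]), array([654., 100.]), array([568., 121.]), array([586., 221.])]
(250, 190) [610.9 -15.8 159.4]
(252, 205) [607.6 -13.7 116.8]
(254, 225) [605.9 -13.6  51.4]
(262, 195) [594.  -42.6 125.2]
(263, 215) [595.  -46.3  56.2]
(262, 225) [595.  -36.9  30.9]
```

The stand measures 130 x 150 mm, so it is the right one, centred at about (606,-29) with its +y along world +x. My plan is to come in from the right (-y) side leaning 45°. The grasp point goes about 12 mm above the button, so the pad's lower corner presses the button but clears the next hole after the lift.

```bash
cat >> h.py <<'E'
from scipy.spatial.transform import Rotation as Ro
Z=Ro.from_euler('z',-0.7,degrees=True)
c=np.cos(np.pi/4)
RT=Z*Ro.from_matrix(np.array([[0,1,0],[c,0,c],[c,0,-c]]))
A=RT.as_matrix()[:,2]
def plan(P,R):
    s=env.state();R0=Ro.from_euler('xyz',s['ee_rot'],degrees=True)
    rv=np.degrees((R*R0.inv()).as_rotvec())
    print('shift',((np.array(P)-s['ee_pos'])/500).round(4),'turn',(rv/60).round(4),'norm',np.linalg.norm(rv).round(1),'tcp',s['ee_pos'].round(1))
E
python3 - <<'E'
from h import *
G=np.array([606,-29,94.])
print(A, G+19*A)
plan(G-160*A,RT); plan(G+19*A,RT)
plan([450,-350,300],RT)
E
```

```text
[ 0.00863872  0.70705401 -0.70710678] [606.16413576 -15.56597382  80.56497116]
shift [ 0.7757  0.7799 -0.0122] turn [ 0.6541 -0.4475  1.0576] norm 79.3 tcp [ 216.8 -532.1  213.2]
shift [ 0.7788  1.0331 -0.2653] turn [ 0.6541 -0.4475  1.0576] norm 79.3 tcp [ 216.8 -532.1  213.2]
shift [0.4664 0.3642 0.1735] turn [ 0.6541 -0.4475  1.0576] norm 79.3 tcp [ 216.8 -532.1  213.2]
```

Request:
send_rows([
  [0.1, 0.09, 0.06, 0.08, -0.06, 0.13, 1],
  [0.2, 0.18, 0.12, 0.16, -0.11, 0.26, 1],
  [0.3, 0.27, 0.17, 0.24, -0.17, 0.39, 1],
  [0.4, 0.33, 0.18, 0.33, -0.22, 0.53, 1],
  [0.466, 0.364, 0.18, 0.41, -0.28, 0.66, 1],
  [0.466, 0.364, 0.18, 0.49, -0.335, 0.79, 1],
  [0.466, 0.364, 0.18, 0.57, -0.39, 0.92, 1],
  [0.466, 0.364, 0.18, 0.57, -0.39, 0.92, 1],
], squeeze=10)

```text
time_s: 1.1
ee_pos: [450.1, -351.3, 301.3]
ee_rot: [-175.8, -39.7, 78.1]
force: [-1.0, -0.1, 0.2]
gripper_width: 91.4
gripper_force: 0.0
```

Run:
```python
from h import *
G=np.array([606,-29,94.])
print(env.state()['qpos'].round(1),env.state()['ee_rot'],RT.as_euler('xyz',degrees=True))
plan(G-160*A+[0,-60,60],RT);plan(G-160*A,RT)
```

```text
[-53.7  30.7  68.3  27.1 110.7 -40.4] [-175.8201959   -39.7167427    78.06465905] [180.  -45.   89.3]
shift [ 0.309   0.2983 -0.0683] turn [ 0.0819 -0.0609  0.1401] norm 10.4 tcp [ 450.1 -351.3  301.3]
shift [ 0.309   0.4183 -0.1883] turn [ 0.0819 -0.0609  0.1401] norm 10.4 tcp [ 450.1 -351.3  301.3]
```

Request:
send_rows([
  [0.1, 0.07, -0.02, 0.04, -0.03, 0.07, 1],
  [0.2, 0.15, -0.04, 0.082, -0.061, 0.14, 1],
  [0.309, 0.25, -0.05, 0.082, -0.061, 0.14, 1],
  [0.309, 0.35, -0.12, 0.082, -0.061, 0.14, 1],
  [0.309, 0.418, -0.188, 0.082, -0.061, 0.14, 1],
  [0.309, 0.418, -0.188, 0.082, -0.061, 0.14, 1],
  [0.309, 0.418, -0.188, 0.082, -0.061, 0.14, 1],
])

```text
time_s: 1.98
ee_pos: [604.7, -142.0, 211.3]
ee_rot: [179.5, -44.8, 89.6]
force: [-0.5, 0.6, 0.3]
gripper_width: 91.6
gripper_force: 0.0
```

Run:
```python
from h import *
G=np.array([606,-29,94.])
print(env.state()['qpos'].round(1),env.state()['ee_rot'].round(1))
plan(G+19*A,RT)
f=grab('side')
cv2.imwrite('pics/s1.png',cv2.resize(f['pixels'][100:280,130:370],None,fx=3,fy=3,interpolation=cv2.INTER_CUBIC)[:,:,::-1])
```

```text
[-33.1  34.2  77.9  36.8  94.6 -38.5] [179.5 -44.8  89.6]
shift [ 0.0029  0.2528 -0.2614] turn [ 0.0037  0.0057 -0.0001] norm 0.4 tcp [ 604.7 -142.   211.3]
```

View pics/s1.png

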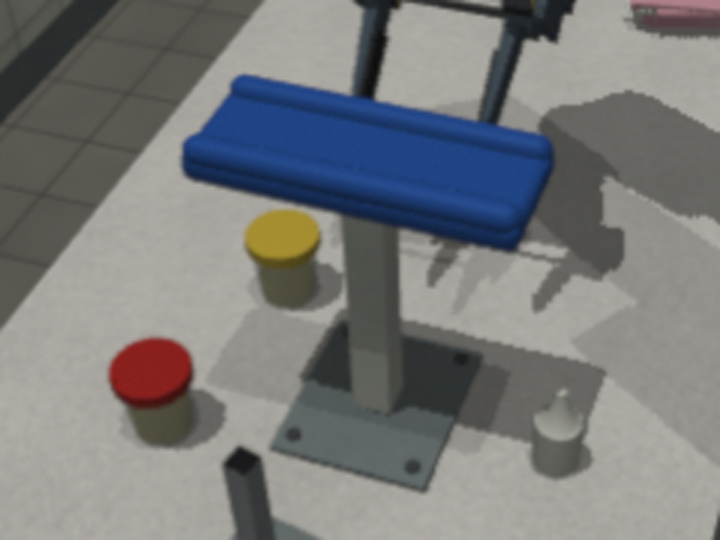

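The open gripper stands behind the cushion at about (440,60) in the crop, on the right side of the sleeve. The way in is clear.

Request:
send_rows([
  [0.004, 0.05, -0.055, 0.004, 0.006, 0, 1],
  [0.004, 0.1, -0.105, 0.004, 0.006, 0, 1],
  [0.004, 0.15, -0.157, 0.004, 0.006, 0, 1],
  [0.004, 0.2, -0.208, 0.004, 0.006, 0, 1],
  [0.004, 0.23, -0.237, 0.004, 0.006, 0, 1],
  [0.004, 0.252, -0.26, 0.004, 0.006, 0, 1],
  [0.004, 0.252, -0.26, 0.004, 0.006, 0, 1],
  [0.004, 0.252, -0.26, 0.004, 0.006, 0, 0.2],
  [0.004, 0.252, -0.26, 0.004, 0.006, 0, 0.1],
  [0.004, 0.252, -0.26, 0.004, 0.006, 0, 0.1],
  [0.004, 0.252, -0.26, 0.004, 0.006, 0, 0.1],
], squeeze=5)

```text
time_s: 3.4
ee_pos: [606.5, -15.7, 80.2]
ee_rot: [-179.9, -45.1, 89.3]
force: [-0.9, 0.2, -0.2]
gripper_width: 54.0
gripper_force: 0.0
```

Run:
```python
from h import *
G=np.array([606,-29,94.])
print(env.state()['force'],env.state()['torque'],env.state()['ee_rot'].round(1))
plan(G+19*A,RT)
f=grab('side')
cv2.imwrite('pics/s2.png',cv2.resize(f['pixels'][130:270,150:340],None,fx=4,fy=4,interpolation=cv2.INTER_CUBIC)[:,:,::-1])
```

```text
[-0.8716977   0.21542124 -0.21763025] [-0.43476315 -0.07245619 -0.0090835 ] [-179.9  -45.1   89.3]
shift [-0.0007  0.0004  0.0008] turn [-0.002  -0.0014 -0.001 ] norm 0.2 tcp [606.5 -15.7  80.2]
```

View pics/s2.png

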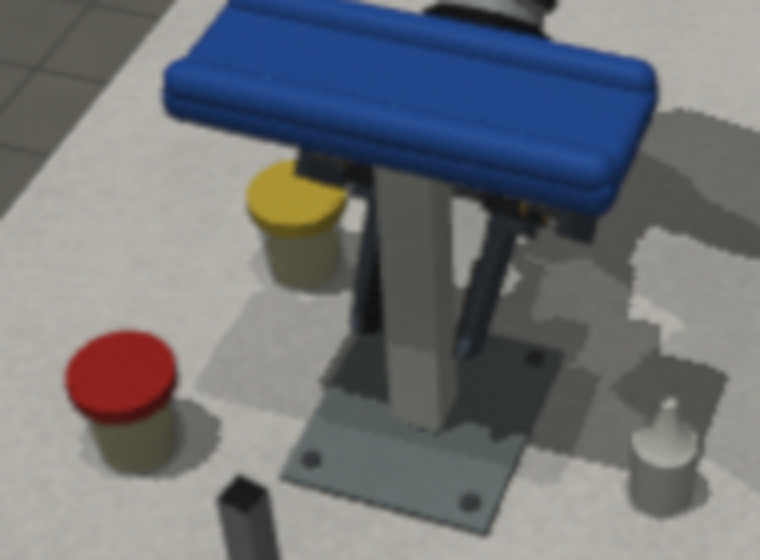

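The fingers straddle the sleeve, with tips at (367,330) and (468,350). Next I close gently and read the force for centring.

Request:
send_rows([
  [0, 0, 0, 0, 0, 0, 0],
  [0, 0, 0, 0, 0, 0, -0.08],
  [0, 0, 0, 0, 0, 0, -0.15],
  [0, 0, 0, 0, 0, 0, -0.22],
  [0, 0, 0, 0, 0, 0, -0.3],
  [0, 0, 0, 0, 0, 0, -0.4],
  [0, 0, 0, 0, 0, 0, -0.4],
  [0, 0, 0, 0, 0, 0, -0.4],
], squeeze=8)

```text
time_s: 4.45
ee_pos: [607.4, -15.7, 80.1]
ee_rot: [-180.0, -45.1, 89.3]
force: [5.0, 1.5, -0.9]
gripper_width: 31.1
gripper_force: 8.0
```

Run:
```python
from h import *
s=env.state();print(s['ee_pos'],s['force'],s['torque'],s['ee_rot'].round(1))
```

```text
[607.35006904 -15.67502737  80.08526572] [ 5.01145993  1.52373419 -0.91043371] [-0.3860456  -0.81784018 -0.5805034 ] [-180.   -45.1   89.3]
```

Request:
send_rows([
  [0.0024, 0, 0, 0, 0, 0, -0.6],
  [0.0024, 0, 0, 0, 0, 0, -0.6],
  [0.0024, 0, 0, 0, 0, 0, -0.6],
  [0.0024, 0, 0.002, 0, 0, 0, -0.6],
  [0.0024, 0, 0.004, 0, 0, 0, -0.6],
  [0.0024, 0, 0.006, 0, 0, 0, -0.6],
  [0.0024, 0, 0.006, 0, 0, 0, -0.6],
], squeeze=28)

```text
time_s: 5.32
ee_pos: [607.4, -16.0, 82.1]
ee_rot: [-179.8, -45.0, 89.2]
force: [4.9, -0.6, -7.8]
gripper_width: 31.2
gripper_force: 28.0
```

Request:
send_rows([
  [0.002, 0, 0.002, 0, 0, 0, -0.6],
  [0.002, 0, 0.004, 0, 0, 0, -0.6],
  [0.002, 0, 0.006, 0, 0, 0, -0.6],
  [0.002, 0, 0.008, 0, 0, 0, -0.6],
  [0.002, 0, 0.008, 0, 0, 0, -0.6],
])

```text
time_s: 5.95
ee_pos: [608.6, -15.5, 87.2]
ee_rot: [-179.9, -45.1, 89.3]
force: [4.9, 0.7, -7.2]
gripper_width: 30.7
gripper_force: 28.0
```

Request:
send_rows([
  [0, 0, 0.004, 0, 0, 0, -0.6],
  [0, 0, 0.008, 0, 0, 0, -0.6],
  [0, 0, 0.012, 0, 0, 0, -0.6],
  [0, 0, 0.016, 0, 0, 0, -0.6],
  [0, 0, 0.02, 0, 0, 0, -0.6],
  [0, 0, 0.024, 0, 0, 0, -0.6],
  [0, 0, 0.026, 0, 0, 0, -0.6],
  [0, 0, 0.026, 0, 0, 0, -0.6],
])

```text
time_s: 6.95
ee_pos: [608.9, -15.5, 100.5]
ee_rot: [-179.9, -45.1, 89.3]
force: [5.6, -0.7, -5.4]
gripper_width: 31.1
gripper_force: 28.0
```

```bash
cat >> h.py <<'E'
def cush():
    out=[]
    for _ in range(2):
        f=grab('top'); h=cv2.cvtColor(f['pixels'],cv2.COLOR_RGB2HSV)
        m=(h[...,0]>105)&(h[...,0]<130)&(h[...,1]>150)&(h[...,2]>60)
        m=cv2.erode(m.astype(np.uint8),np.ones((5,5)))>0
        v,u=np.nonzero(m&(f['depth']>0)&(np.arange(560)[None]>280)&(np.arange(560)[None]<375))
        p=cv2.undistortPoints(np.stack([u,v],1).astype(float)[:,None],K(f),f['distortion'])[:,0]
        P=(np.c_[p,np.ones(len(p))]*f['depth'][v,u][:,None]-f['t'])@f['R']
        P=P[(abs(P[:,1]+29)<22)&(abs(P[:,0]-606)<100)]
        out.append(np.median(P[:,2])); 
    return np.mean(out),len(P)
E
python3 - <<'E'
from h import *
f0=load('top')
import h as H
print(cush(), env.state()['ee_pos'],env.state()['force'])
H.grab=lambda n:f0
print('start',cush())
E
```

```text
(np.float64(277.7692410337237), 3390) [608.85437298 -15.47655867 100.45188193] [ 4.70709331  0.67656376 -4.04727191]
start (np.float64(259.1122799414943), 3180)
```

Request:
send_rows([
  [0, 0, 0.003, 0, 0, 0, -0.6],
  [0, 0, 0.006, 0, 0, 0, -0.6],
  [0, 0, 0.009, 0, 0, 0, -0.6],
  [0, 0, 0.012, 0, 0, 0, -0.6],
  [0, 0, 0.015, 0, 0, 0, -0.6],
  [0, 0, 0.017, 0, 0, 0, -0.6],
  [0, 0, 0.017, 0, 0, 0, -0.6],
])

```text
time_s: 7.92
ee_pos: [607.2, -14.8, 109.8]
ee_rot: [-179.7, -45.3, 89.3]
force: [-1.7, -0.1, 4.5]
gripper_width: 30.8
gripper_force: 28.0
```

Run:
```python
from h import *
print(cush(), env.state()['ee_pos'],env.state()['force'])
```

```text
(np.float64(287.1020617880449), 3411) [607.29766626 -14.80273776 109.74206524] [-2.50922766 -0.83687707  4.89561241]
```

Request:
send_rows([
  [0, 0, 0.001, 0, 0, 0, -0.6],
  [0, 0, 0.002, 0, 0, 0, -0.6],
  [0, 0, 0.002, 0, 0, 0, -0.6],
])

```text
time_s: 8.4
ee_pos: [608.2, -15.2, 109.7]
ee_rot: [-179.8, -45.2, 89.3]
force: [-2.0, 0.6, 4.0]
gripper_width: 30.9
gripper_force: 28.0
```

Run:
```python
from h import *
print(cush(), env.state()['ee_pos'],env.state()['force'])
```

```text
(np.float64(287.0556195451977), 3406) [608.37561605 -15.3037292  109.71973818] [-2.33660385  0.47139935  4.88828431]
```

Request:
send_rows([
  [0, 0, 0.001, 0, 0, 0, -0.6],
  [0, 0, 0.002, 0, 0, 0, -0.6],
  [0, 0, 0.002, 0, 0, 0, -0.6],
])

```text
time_s: 8.88
ee_pos: [608.7, -15.8, 109.9]
ee_rot: [-179.8, -45.1, 89.2]
force: [-1.0, -0.3, 0.6]
gripper_width: 31.2
gripper_force: 28.0
```

Run:
```python
from h import *
print(cush(), env.state()['ee_pos'],env.state()['force'])
```

```text
(np.float64(287.25462760740476), 3405) [608.72321028 -15.7970872  109.90264056] [-0.66392926  0.24616141 -0.06050654]
```

Request:
send_rows([
  [0, 0, 0, 0, 0, 0, -0.25],
  [0, 0, 0, 0, 0, 0, -0.1],
  [0, 0, 0, 0, 0, 0, 0.1],
  [0, 0, 0, 0, 0, 0, 0.1],
  [0, 0, 0, 0, 0, 0, 0.1],
])

```text
time_s: 9.6
ee_pos: [608.6, -15.6, 110.5]
ee_rot: [-179.9, -45.1, 89.3]
force: [0.5, -0.6, -0.3]
gripper_width: 50.2
gripper_force: 0.0
```

Run:
```python
from h import *
print(cush(), env.state()['ee_pos'],env.state()['force'])
```

```text
(np.float64(287.0179023414312), 3420) [608.6370382  -15.56788064 110.47525365] [-0.02502845  0.13954554 -0.98615511]
```

The first latch holds: the cushion is up 27.9 mm and stays there with the fingers open. I go down to the same world pose and grip again.

Request:
send_rows([
  [0, 0, -0.02, 0, 0, 0, 0.15],
  [0, 0, -0.04, 0, 0, 0, 0.15],
  [0, 0, -0.061, 0, 0, 0, 0.15],
  [0, 0, -0.061, 0, 0, 0, 0.1],
  [0, 0, -0.061, 0, 0, 0, 0],
  [0, 0, -0.061, 0, 0, 0, -0.08],
  [0, 0, -0.061, 0, 0, 0, -0.15],
  [0, 0, -0.061, 0, 0, 0, -0.22],
  [0, 0, -0.061, 0, 0, 0, -0.3],
  [0, 0, -0.061, 0, 0, 0, -0.4],
  [0, 0, -0.061, 0, 0, 0, -0.4],
  [0, 0, -0.061, 0, 0, 0, -0.4],
], squeeze=8)

```text
time_s: 11.2
ee_pos: [608.9, -15.9, 79.5]
ee_rot: [-179.9, -45.1, 89.3]
force: [2.1, -0.3, -4.3]
gripper_width: 30.9
gripper_force: 8.0
```

Request:
send_rows([
  [0, 0, 0, 0, 0, 0, -0.6],
  [0, 0, 0, 0, 0, 0, -0.6],
  [0, 0, 0.002, 0, 0, 0, -0.6],
  [0, 0, 0.004, 0, 0, 0, -0.6],
  [0, 0, 0.006, 0, 0, 0, -0.6],
  [0, 0, 0.008, 0, 0, 0, -0.6],
  [0, 0, 0.01, 0, 0, 0, -0.6],
  [0, 0, 0.012, 0, 0, 0, -0.6],
  [0, 0, 0.012, 0, 0, 0, -0.6],
], squeeze=28)

```text
time_s: 12.32
ee_pos: [608.7, -15.5, 86.1]
ee_rot: [-179.9, -45.1, 89.3]
force: [4.6, -0.2, -7.3]
gripper_width: 31.0
gripper_force: 28.0
```

Run:
```python
from h import *
print(cush(), env.state()['ee_pos'],env.state()['force'])
```

```text
(np.float64(290.90985607016364), 3441) [608.67772086 -15.54781575  86.11772699] [ 4.28136053 -0.41342    -6.30611448]
```

Request:
send_rows([
  [0, 0, 0.003, 0, 0, 0, -0.6],
  [0, 0, 0.006, 0, 0, 0, -0.6],
  [0, 0, 0.01, 0, 0, 0, -0.6],
  [0, 0, 0.014, 0, 0, 0, -0.6],
  [0, 0, 0.018, 0, 0, 0, -0.6],
  [0, 0, 0.022, 0, 0, 0, -0.6],
  [0, 0, 0.026, 0, 0, 0, -0.6],
  [0, 0, 0.026, 0, 0, 0, -0.6],
])

```text
time_s: 13.42
ee_pos: [608.9, -15.4, 99.7]
ee_rot: [-179.9, -45.2, 89.3]
force: [4.4, -0.5, -5.1]
gripper_width: 31.1
gripper_force: 28.0
```

Run:
```python
from h import *
print(cush(), env.state()['ee_pos'],env.state()['force'])
```

```text
(np.float64(304.4072836122291), 3605) [608.87381705 -15.40006835  99.52949374] [ 5.18175532  0.05421609 -5.16451306]
```

Request:
send_rows([
  [0, 0, 0.003, 0, 0, 0, -0.6],
  [0, 0, 0.006, 0, 0, 0, -0.6],
  [0, 0, 0.009, 0, 0, 0, -0.6],
  [0, 0, 0.012, 0, 0, 0, -0.6],
  [0, 0, 0.015, 0, 0, 0, -0.6],
  [0, 0, 0.017, 0, 0, 0, -0.6],
  [0, 0, 0.019, 0, 0, 0, -0.6],
  [0, 0, 0.019, 0, 0, 0, -0.6],
])

```text
time_s: 14.52
ee_pos: [607.8, -14.8, 110.2]
ee_rot: [-179.8, -45.3, 89.3]
force: [-0.7, -0.8, 5.4]
gripper_width: 30.8
gripper_force: 28.0
```

Run:
```python
from h import *
print(cush(), env.state()['ee_pos'],env.state()['force'])
```

```text
(np.float64(314.96383824571546), 3660) [607.56870681 -14.73491921 110.20833853] [-0.54609167 -0.32897982  6.37293994]
```

The same sign of a snap, and the cushion is now up 27.9 mm again. I unload by 1.5 mm, open and back out.

Request:
send_rows([
  [0, 0, 0.001, 0, 0, 0, -0.6],
  [0, 0, 0.002, 0, 0, 0, -0.6],
  [0, 0, 0.003, 0, 0, 0, -0.6],
  [0, 0, 0.003, 0, 0, 0, -0.25],
  [0, 0, 0.003, 0, 0, 0, -0.1],
  [0, 0, 0.003, 0, 0, 0, 0.2],
  [0, 0, 0.003, 0, 0, 0, 0.6],
  [0, 0, 0.003, 0, 0, 0, 0.8],
  [0, 0, 0.003, 0, 0, 0, 0.8],
])

```text
time_s: 15.75
ee_pos: [608.6, -15.5, 109.9]
ee_rot: [-179.8, -45.1, 89.3]
force: [-0.9, 0.5, 0.1]
gripper_width: 78.3
gripper_force: 0.0
```

Run:
```python
from h import *
print(cush(), env.state()['ee_pos'],env.state()['force'],env.state()['gripper_width'])
```

```text
(np.float64(314.93460470129446), 3689) [608.62591811 -15.54360055 109.97903423] [ 0.04599945 -0.4107056   0.41921528] 81.74404816979508
```

Request:
send_rows([
  [0, -0.04, 0.04, 0, 0, 0, 0.8],
  [0, -0.1, 0.1, 0, 0, 0, 0.8],
  [0, -0.17, 0.17, 0, 0, 0, 0.8],
  [0, -0.24, 0.24, 0, 0, 0, 0.8],
  [0, -0.32, 0.32, 0, 0, 0, 0.4],
  [0, -0.36, 0.4, 0, 0, 0, 0],
  [0, -0.36, 0.5, 0, 0, 0, -0.5],
  [0, -0.36, 0.6, 0, 0, 0, -1],
  [0, -0.36, 0.66, 0, 0, 0, -1],
  [0, -0.36, 0.66, 0, 0, 0, -1],
], squeeze=20)

```text
time_s: 17.1
ee_pos: [608.6, -195.5, 442.2]
ee_rot: [179.8, -44.9, 89.6]
force: [-0.3, -0.3, 0.3]
gripper_width: 24.9
gripper_force: 0.0
```

Run:
```python
from h import *
# tool down, y along +x (turn about x only)
RD=Z*Ro.from_matrix(np.array([[0,1,0],[1,0,0],[0,0,-1.]]))
plan([606,-29,380],RD); print(env.state()['qpos'].round(1),cush())
```

```text
shift [-0.0053  0.3331 -0.1245] turn [-0.749   0.0112 -0.0027] norm 44.9 tcp [ 608.6 -195.5  442.2]
[-36.4  33.8  46.2  42.5 121.9 -19.8] (np.float64(314.9752639881757), 3694)
```

Request:
send_rows([
  [0, 0.04, 0, -0.15, 0.002, 0, -1],
  [0, 0.1, 0, -0.3, 0.004, 0, -1],
  [-0.002, 0.18, 0, -0.45, 0.006, -0.001, -1],
  [-0.004, 0.26, 0, -0.6, 0.008, -0.002, -1],
  [-0.005, 0.333, 0, -0.749, 0.011, -0.003, -1],
  [-0.005, 0.333, -0.06, -0.749, 0.011, -0.003, -1],
  [-0.005, 0.333, -0.13, -0.749, 0.011, -0.003, -1],
  [-0.005, 0.333, -0.2, -0.749, 0.011, -0.003, -1],
  [-0.005, 0.333, -0.2, -0.749, 0.011, -0.003, -1],
])

```text
time_s: 18.32
ee_pos: [604.0, -28.8, 335.3]
ee_rot: [-179.3, -0.2, 89.1]
force: [0.8, -0.3, 0.1]
gripper_width: -0.2
gripper_force: 0.0
```

Run:
```python
from h import *
f=grab('side','press')
```

```text
(no output)
```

View pics/press.png

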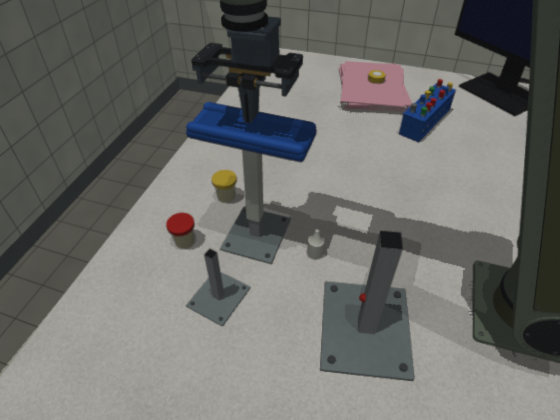

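The closed fingers stand over the trough at (250,120). The bystanders are unmoved. Now I press.

Request:
send_rows([
  [0, 0, -0.02, 0, 0, 0, -1],
  [0, 0, -0.03, 0, 0, 0, -1],
  [0, 0, -0.036, 0, 0, 0, -1],
  [0, 0, -0.036, 0, 0, 0, -1],
])

```text
time_s: 18.88
ee_pos: [606.1, -29.1, 322.0]
ee_rot: [-179.8, -0.2, 89.1]
force: [0.0, -0.0, -0.6]
gripper_width: 0.2
gripper_force: 0.0
```

Request:
send_rows([
  [0, 0, -0.004, 0, 0, 0, -1],
  [0, 0, -0.008, 0, 0, 0, -1],
  [0, 0, -0.011, 0, 0, 0, -1],
  [0, 0, -0.014, 0, 0, 0, -1],
  [0, 0, -0.017, 0, 0, 0, -1],
  [0, 0, -0.017, 0, 0, 0, -1],
  [0, 0, -0.017, 0, 0, 0, -1],
])

```text
time_s: 19.75
ee_pos: [606.6, -29.3, 315.6]
ee_rot: [179.9, -0.1, 89.1]
force: [-0.4, 0.8, 6.8]
gripper_width: -0.1
gripper_force: 3.6
```

Request:
send_rows([
  [0, 0, -0.003, 0, 0, 0, -1],
  [0, 0, -0.006, 0, 0, 0, -1],
  [0, 0, -0.006, 0, 0, 0, -1],
  [0, 0, -0.006, 0, 0, 0, -1],
  [0, 0, -0.006, 0, 0, 0, -1],
])

```text
time_s: 20.38
ee_pos: [607.4, -29.6, 315.1]
ee_rot: [179.7, -0.1, 89.1]
force: [-1.4, 0.1, 15.9]
gripper_width: 0.3
gripper_force: 7.6
```

It holds at 16 N without sinking. I lift off gently.

Request:
send_rows([
  [0, 0, 0.004, 0, 0, 0, -1],
  [0, 0, 0.008, 0, 0, 0, -1],
  [0, 0, 0.02, 0, 0, 0, -1],
  [0, 0, 0.06, 0, 0, 0, -1],
  [0, 0, 0.12, 0, 0, 0, -1],
  [0, 0, 0.2, 0, 0, 0, -1],
  [0, 0, 0.2, 0, 0, 0, -1],
  [0, 0, 0.2, 0, 0, 0, -1],
  [0, 0, 0.2, 0, 0, 0, -1],
])

```text
time_s: 21.5
ee_pos: [605.8, -29.0, 408.8]
ee_rot: [-179.7, -0.2, 89.1]
force: [-0.4, -0.3, 0.8]
gripper_width: 0.4
gripper_force: 0.0
```

Run:
```python
from h import *
s=load('top')
a=cush();print(a,env.state()['force'],env.state()['ee_pos'])
if a[0]>312: print(env.job_done())
```

```text
Traceback (most recent call last):
  File "h.py", line 37, in cush
    p=cv2.undistortPoints(np.stack([u,v],1).astype(float)[:,None],K(f),f['distortion'])[:,0]
      ~~~~~~~~~~~~~~~~~~~^^^^^^^^^^^^^^^^^^^^^^^^^^^^^^^^^^^^^^^^^^^^^^^^^^^^^^^^^^^^^^
cv2.error: OpenCV(4.12.0) /io/opencv/modules/calib3d/src/undistort.dispatch.cpp:347: error: (-215:Assertion failed) CV_IS_MAT(_src) && CV_IS_MAT(_dst) && (_src->rows == 1 || _src->cols == 1) && (_dst->rows == 1 || _dst->cols == 1) && _src->cols + _src->rows - 1 == _dst->rows + _dst->cols - 1 && (CV_MAT_TYPE(_src->type) == CV_32FC2 || CV_MAT_TYPE(_src->type) == CV_64FC2) && (CV_MAT_TYPE(_dst->type) == CV_32FC2 || CV_MAT_TYPE(_dst->type) == CV_64FC2) in function 'cvUndistortPointsInternal'
```

The arm hides the cushion from the top camera, so I check from the side.

Run:
```python
from h import *
o=load('side');n=grab('side')
z=[np.median([world(f,u,v)[2] for u in range(278,296,3) for v in range(128,138,3)]) for f in(o,n)]
print(z)
if abs(z[0]-z[1])<3: print(env.job_done())
```

```text
[np.float64(314.91547201900903), np.float64(314.7582871838617)]
the job is handed in; nothing more can be done
None
```

I set the arm rest to its highest position and handed in the job at about 22 s. The button appears latched in the lowest hole, judged from cushion height and force readings because the cameras can't see that face. It held a 16 N press on the cushion without sinking, and no cup or bottle looked moved when last checked, just before the press.

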